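# Tip the drift punches out of their tilt-out bin into the tray

## Robot

A 6-joint arm with a two-finger parallel gripper is mounted at the origin on a cart in front of the work surface, level with it; the furniture and walls round the work are solid. World frame = base frame: x ahead of the robot, y to its left, z up, the work surface at z = 0. Lengths are in m, angles in rad, forces in N, time in s.
With the tool pointing down it reaches from about 0.275 to 0.725 m from the base axis. Payload 5.6 kg.
Tool frame: the origin (TCP) lies between the finger pads; the fingertips stand 14 mm ahead of it and the grasp point (between the pads) lies 5 mm behind it; x points along the fingers, y is the direction in which the jaws open and shut, and the axes are right-handed (so a half turn about x gives the same grasp; the last joint's range is limited). The gripper opens to 85 mm and grips with 20 to 120 N. Pads are 22 mm wide; open, the fingers measure 114 mm over their backs; the gripper's body (76 mm by 85 mm) begins 54 mm behind the grasp point. The pads swing forward as they close: fully open they stand 13 mm farther back than shut.
Start: joints at [1.474, 0.255, 0.108, 0, -1.424, -0.285], TCP at [0.205, 0.51, 0.245] pointing down, gripper open.
Joint ranges: [-2.95, 2.95], [-1.21, 1.97], [-1.09, 1.5], [-2.87, 1.71], [-2.94, -0.07], [-3.05, 3.05]. Speed limits (rad/s): [2.57, 2.57, 3.14, 3.14, 3.14, 3.14].

## Interface

Orientations are given as a rotation vector (axis times angle).
In Python, from bench import ctrl, imaging, spotter gives the robot as it stands. The module is installed in compiled form; this text tells all that it offers.
- The arm moves only by the tool arm_command, never from a script. Its argument "rows" is a list of rows, each a list of 7 numbers: the turn, a rotation vector about the tool's x, y, z in rad, then the shift along the tool's x, y, z in cm, then the gripper's target within -1 to 1 (shut at 1, half-way at 0, fully open at -1). A call has 1 to 5 rows; each row shifts and turns the commanded pose from where the row before left it, along the tool's axes as they then stand; what a row does not reach is not made up. A row lasts 1/12 s, in which the tool goes at most 41.7 mm and 7.16 degrees, less where a joint would pass 70% of its speed; a pose out of reach is approached as far as the arm can. A call is refused whole if a number of a shift passes 4.17 or a number of a turn 0.125, either way. A call with a gripper value outside its range is refused whole. The fingers move at their own pace and stop on an object; "force" is the grip in N (left out, the last holds). Time passes only in rows, so rows that do not move let the fingers close. It gives the time, the measured TCP pose, the force and the opening at its end, in the units of the state.
- ctrl.sense(): the state, without advancing time (a new reading comes with each control period).
- imaging.camera(name): name is "side" or "top"; returns (picture, depth): 480x640x3 uint8, blue, green, red; 480x640 float32, m along the optical axis (not along the pixel's ray), 0 where there is no reading.
- imaging.calibration(name): a dict with "vertical_fov" (degrees; the focal length in pixels is half the picture's height over the tangent of half this angle, whatever the lens; pixels are square), "cx", "cy" (the principal point, pixels), "R" (3x3) and "t" (3): a world point X has camera coordinates R X + t. Camera axes: x right, y down, z forward; pixel columns grow to the right and rows downward; lengths in m; the calibration is good to about 2 mm. A picture is of the moment at which its call begins. calibration takes no time and is no camera call.
- ctrl.hand_in(): hands the job in, once; it reports no verdict.
Trained networks look in the newest picture that a camera, given by its name, has taken for a name from the list of things; names that differ only in an ending like _2 or _b are one class to them, and where a whole thing is asked for, a point or a joint stands for the part that bears it (a point fixed in the world has none). Each returns a list of dicts, best first, with "confidence" (0 to 1); they miss things now and then, are a little off and sometimes report something else, mostly with a low value. They report only what shows in the picture. A call takes as long as a camera call. They do not tell look-alikes from the thing itself.
- spotter.spot_in(camera, target): "pixel" ([column, row] in pixels, amid what is visible of it).
The state is a dict: "time": time; "qpos": joint angles; "joint_velocities": joint speeds; "tau": joint torques, N m; "tool_pos": TCP position; "orientation": TCP orientation; "contact_force": force on the tool from outside, world axes, zero at the start; "moment": the same for the moment, N m; "width": finger opening in m.
Only numpy, scipy, OpenCV 4.12 (cv2) and the standard library are available. Lean on these libraries where they do the work, as an engineer would, in place of code of your own. Each camera call takes 0.05 s, during which the arm holds its last target.

## Task

The drift punches are wanted for the next job: move the steel hand tamper that stands in front of their tilt-out bin aside (leave it standing upright on the bench) and set the wooden tray down flat on the bench under that bin's spout. Then pull the bin forward right to its stop so that all three punches slide out into the tray, and swing the empty bin fully home again. Keep the other two bins shut and leave the glue bottle and the folding rule where they are.

Things in the scene. Friction and masses are not known exactly. Their poses are not given: they have to be found in the camera images.
- rack_base: Fixed dark steel base plate on feet that carries three bin stands side by side: 117 mm deep, 272 mm wide, top 30 mm above the bench. Its origin lies on the bench, midway along the plate, 12 mm behind its front edge; x points to the back of the rack, y to its left, z up.
- stand_a: Low steel stand of the bin that holds the three drift punches; the three stands are alike, 87 mm apart, and which place this one has varies. Origin on the plate's top (30 mm above the bench), 12 mm behind the plate's front edge; axes as the plate. 84 mm wide, 105 mm high at the back; the pivot pin of the bin (along y) is at (0, 0, 30) mm. Its nose reaches 24 mm in front of the origin, 18 to 42 mm above it.
- bin_a (a joint): Tilt of the punch bin, rad: 0 = home (leaning back 10 degrees), 1.15 = forward against its stop. Turns freely; left alone it falls home from its first 30 degrees and forward to its stop from beyond 45. Grey steel hopper on two legs, 70 mm wide and 170 mm long inside, sides 42 to 67 mm high, open on top and at the front spout. The punches lie lengthways on its floor and slide out before 1.15 rad.
- bar_a (a point): Centre of the punch bin's pull bar, a level round steel bar 12 mm thick, 70 mm long between the bin's ears, along the stand's y; it can turn between the fingers. Seen from the stand's origin it is at (72, 0, 195) mm at home and (-121, 0, 163) mm at the stop, on a circle of radius 180 mm about the pivot. The fingers may reach 30 mm below it on both sides.
- lip_a (a point): Middle of the front lip of the punch bin's spout (54 mm wide). Seen from the stand's origin it is at (-14, 0, 124) mm at home and (-91, 0, 56) mm at the stop, which is 86 mm above the bench. The punches leave it forwards and down: a tray lengthways in front of the bin, its middle 100 to 135 mm in front of the stand's origin, catches them and passes under the moving lip.
- bar_b (a point): Centre of the pull bar of the like bin that holds two wooden file handles; to be left shut.
- bar_c (a point): Centre of the pull bar of the like bin that holds two flat bone scales; to be left shut.
- bin_b (a joint): Tilt angle of the file-handle bin, rad, 0 = home; to be left shut.
- bin_c (a joint): Tilt angle of the bone-scale bin, rad, 0 = home; to be left shut.
- punch1_mid (a point): Middle of the first drift punch, a dark steel pin 12 mm thick and 103 mm long; its z axis runs along the punch.
- punch2_mid (a point): Middle of the second drift punch, 10 mm thick, 93 mm long.
- punch3_mid (a point): Middle of the third drift punch, 10 mm thick, 96 mm long.
- tray_mid (a point): Centre of the loose open wooden tray, half-way up (17 mm above its underside): 160 mm along its x, 112 mm along its y, 34 mm high, walls 9 mm thick, bottom 5 mm, 142 by 94 mm inside, about 0.18 kg. It can be taken by pinching one wall from above. It starts to the right of the bench vise.
- tamper_mid (a point): Centre of the hand tamper, half-way up (83 mm above its foot): a standing steel tool 166 mm high, 0.5 to 0.75 kg; black round foot 51 mm in diameter and 34 mm high, above 58 mm a round handle about 28 mm thick up to the top. z is its upright axis. It starts in front of the punch bin, where the tray must go.
- glue_mid (a point): Centre of the standing glue bottle (29 mm in diameter, 110 mm high) between vise and rack, half-way up; to be left alone.
- bottle_mid (a point): Centre of the standing pale bottle with a green cap (92 mm in diameter, 274 mm high) left of the rack, half-way up; fixed, an obstacle.
- rule_mid (a point): Centre of the folded wooden rule lying flat left of the work, 164 mm along its y, 41 mm wide, 13 mm high; to be left alone.
- bench_vise: The bench vise, fixed: it fills x 0.36 to 0.66 and y -0.165 to 0.015 of the bench, up to 175 mm high; its origin is not needed.
Mind the look-alikes: they are no part of the job. What is shaped like the part that bears tamper_mid but pink or purple is not meant.

How it is judged:
By the outcome, as a careful person would: the job done as asked, in the order asked, and still so for the second after the job is handed in, with the robot touching nothing.
It also fails if it takes over 72 s, if anything falls off the work surface, if the arm or the gripper's body presses on something with over 40 N, if the wrist force passes 120 N, or if a joint passes its speed limit or range.

## Working session

There is one attempt and no reset: what is moved stays moved. The work goes in short steps, Python scripts to look and compute and a tool call to move; the robot and the scene stay as the last step left them, time stands still between calls to the robot, and variables do not carry over. Pictures are saved under pics/ and viewed, and the job is handed in when it is done.

Besides the shell and the picture viewer there is one more tool, called after "Call:" by a JSON object that holds its "name" and its "arguments". arm_command: Moves the arm, as the interface text tells. Its arguments: {"type":"object","properties":{"rows":{"type":"array","items":{"type":"array","items":{"type":"number"}}},"force":{"type":"number"}},"required":["rows"]}

```bash
mkdir -p pics; ls; cat > h.py <<'E'
from bench import ctrl, imaging, spotter
import numpy as np, cv2
from scipy.spatial.transform import Rotation as Rr
def K(n):
    c=imaging.calibration(n); f=240/np.tan(np.radians(c["vertical_fov"])/2)
    return f,c["cx"],c["cy"],np.array(c["R"]),np.array(c["t"])
def world(n,u,v,d):
    f,cx,cy,R,t=K(n); u=np.asarray(u,float);v=np.asarray(v,float)
    X=np.stack([(u-cx)/f*d,(v-cy)/f*d,d*np.ones_like(u)],-1)
    return (X-t)@R
def cloud(n,depth):
    v,u=np.mgrid[:480,:640]; return world(n,u,v,depth)
def proj(n,P):
    f,cx,cy,R,t=K(n); X=R@np.array(P)+t; return f*X[0]/X[2]+cx,f*X[1]/X[2]+cy
E
python3 - <<'E'
from h import *
for n in("side","top"):
    p,d=imaging.camera(n); cv2.imwrite(f"pics/{n}0.png",p); np.save(n+"0.npy",d); 
    c=imaging.calibration(n); print(n,c)
    for t in ["tamper_mid","tray_mid","bar_a","lip_a","rack_base","stand_a","punch1_mid","glue_mid","rule_mid","bottle_mid"]:
        r=spotter.spot_in(n,t)
        for q in r[:4]:
            u,v=q["pixel"]; print(t,round(q["confidence"],2),np.round([u,v]),np.round(world(n,u,v,d[int(round(v)),int(round(u))]),3))
print(ctrl.sense())
E
```

```text
pics
side {'vertical_fov': 45.94809753189944, 'cx': 312.623251389615, 'cy': 237.49206073811644, 'R': array([[ 0.82072198, -0.57092418,  0.02147125],
       [-0.29034536, -0.44915799, -0.84495957],
       [ 0.49205184,  0.68724281, -0.53439902]]), 't': array([-0.35271083,  0.32423866,  1.10700879])}
tamper_mid 0.85 [287. 263.] [0.437 0.123 0.095]
tamper_mid 0.8 [280. 298.] [0.379 0.059 0.058]
tamper_mid 0.78 [258. 253.] [0.433 0.256 0.05 ]
tray_mid 0.88 [396. 384.] [ 0.461 -0.254  0.006]
tray_mid 0.74 [351. 223.] [0.583 0.067 0.187]
bar_a 0.9 [318. 209.] [0.6   0.228 0.144]
bar_a 0.64 [297. 196.] [0.593 0.316 0.146]
lip_a 0.93 [295. 193.] [0.589 0.317 0.156]
rack_base 0.81 [307. 264.] [0.534 0.175 0.026]
stand_a 0.73 [295. 198.] [0.58  0.306 0.148]
punch1_mid 0.16 [295. 199.] [0.541 0.247 0.183]
glue_mid 0.72 [258. 253.] [0.433 0.257 0.051]
rule_mid 0.72 [216. 232.] [0.414 0.46  0.017]
rule_mid 0.64 [350. 226.] [0.58  0.067 0.181]
bottle_mid 0.61 [297. 194.] [0.593 0.315 0.15 ]
bottle_mid 0.59 [248. 173.] [0.545 0.499 0.152]
top {'vertical_fov': 50.562264197395436, 'cx': 323.953422445
[... 1056 characters left out ...]

bottle_mid 0.64 [268. 201.] [0.623 0.257 0.148]
{'time': 1.1, 'qpos': array([ 1.47363129e+00,  2.55089459e-01,  1.08205213e-01, -8.03413722e-06,
       -1.42392323e+00, -2.84563033e-01]), 'joint_velocities': array([ 0.00203241,  0.00159324,  0.00064025,  0.00118415, -0.00016691,
       -0.00113957]), 'tau': array([ 5.29043737e-04, -3.86413944e+01,  2.38069546e+01,  5.36788344e+00,
       -6.36989935e-04,  1.82161699e-06]), 'tool_pos': array([0.20487875, 0.51040106, 0.24528956]), 'orientation': array([-2.01246189,  0.38885453,  2.01247597]), 'contact_force': array([-0.47947119,  0.34573929, -0.02597306]), 'moment': array([ 0.01372766, -0.03652667,  0.01667564]), 'width': 0.08532701118156426}
```

View pics/side0.png

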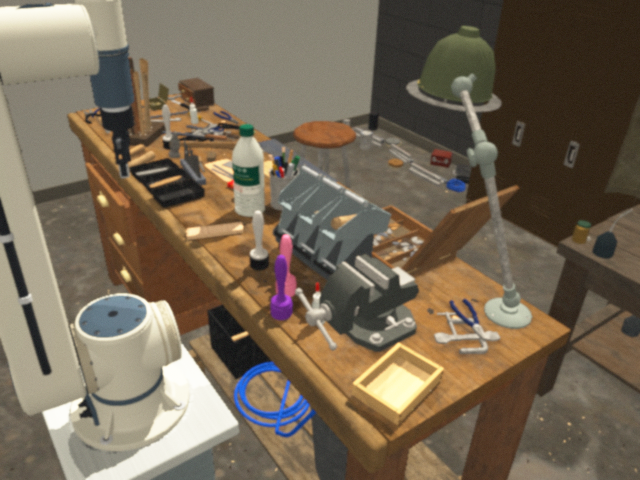

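View pics/top0.png

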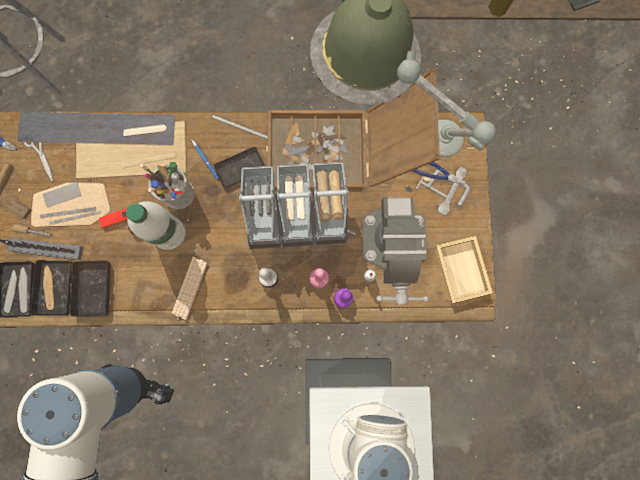

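```bash
python3 - <<'E'
import cv2
a=cv2.imread("pics/side0.png")[150:330,180:420]; cv2.imwrite("pics/side0z.png",cv2.resize(a,None,fx=3.3,fy=3.3,interpolation=cv2.INTER_CUBIC))
a=cv2.imread("pics/top0.png")[150:330,170:390]; cv2.imwrite("pics/top0z.png",cv2.resize(a,None,fx=3.3,fy=3.3,interpolation=cv2.INTER_CUBIC))
E
```

```text
(no output)
```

View pics/side0z.png

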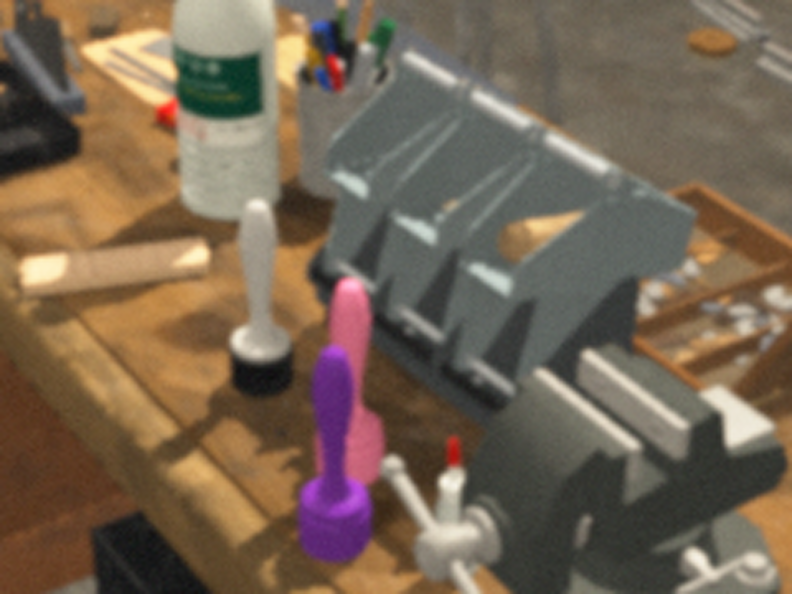

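View pics/top0z.png

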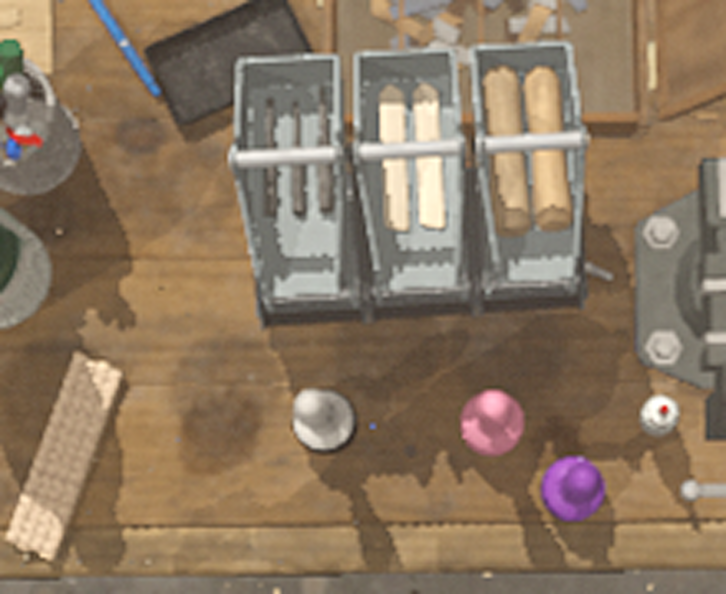

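```bash
cat >> h.py <<'E'
def ray(n,u,v,z):
    f,cx,cy,R,t=K(n); d=R.T@np.array([(u-cx)/f,(v-cy)/f,1]); o=-R.T@t
    return o+d*(z-o[2])/d[2]
E
python3 - <<'E'
from h import *
d=np.load("top0.npy"); C=cloud("top",d)
z=lambda a,b:(170+a/3.3-.5+.15,150+b/3.3-.35)
print("bars")
for a,b in [(235,157),(335,154),(360,150),(460,147),(478,143),(580,140)]:
    u,v=z(a,b); print(np.round(ray("top",u,v,.230),4), np.round(C[int(round(v)),int(round(u))],3))
# bar by depth: highest points
m=(C[...,2]>.215)&(C[...,0]>.5)&(C[...,1]<.35)&(C[...,1]>.02)&(C[...,0]<.75)
v,u=np.nonzero(m); 
P=C[m]; print(len(P)); print(np.round(P[::max(1,len(P)//40)],3))
# tamper
m=(abs(C[...,0]-.435)<.05)&(abs(C[...,1]-.262)<.05)&(C[...,2]>.015)
P=C[m]; print("tamper",len(P)); 
for lo,hi in [(.015,.05),(.05,.1),(.1,.15),(.15,.18)]:
    q=P[(P[:,2]>lo)&(P[:,2]<hi)]; 
    if len(q): print(lo,len(q),np.round(q.min(0),3),np.round(q.max(0),3),np.round(q.mean(0),3))
# tray
m=(abs(C[...,0]-.46)<.13)&(abs(C[...,1]+.26)<.09)&(C[...,2]>.024)&(C[...,2]<.045)
v,u=np.nonzero(m); r=cv2.minAreaRect(C[m][:,:2].astype(np.float32)); print("tray",r, cv2.boxPoints(r),C[m][:,2].mean())
v,u=np.nonzero(m); print(u.min(),u.max(),v.min(),v.max())
# side clouds
d=np.load("side0.npy"); C=cloud("side",d)
m=(abs(C[...,0]-.435)<.05)&(abs(C[...,1]-.262)<.05)&(C[...,2]>.015)
P=C[m]; print("tamper side",len(P)); 
for lo,hi in [(.004,.034),(.058,.1),(.1,.15),(.15,.18)]:
    q=P[(P[:,2]>lo)&(P[:,2]<hi)]; 
    if len(q): print(lo,len(q),np.round(q.min(0),3),np.round(q.max(0),3),np.round(q.mean(0),3))
E
```

```text
bars
[0.6126 0.3143 0.23  ] [0.613 0.314 0.23 ]
[0.6144 0.2442 0.23  ] [0.327 0.157 1.384]
[0.6172 0.2267 0.23  ] [0.617 0.226 0.232]
[0.619  0.1562 0.23  ] [0.619 0.156 0.234]
[0.6219 0.1435 0.23  ] [0.62  0.145 0.236]
[0.6237 0.0713 0.23  ] [0.624 0.072 0.23 ]
854
[[0.75  0.096 0.475]
 [0.749 0.052 0.472]
 [0.747 0.071 0.472]
 [0.749 0.031 0.468]
 [0.744 0.066 0.473]
 [0.746 0.025 0.469]
 [0.742 0.056 0.474]
 [0.741 0.081 0.472]
 [0.742 0.041 0.469]
 [0.74  0.06  0.469]
 [0.738 0.075 0.47 ]
 [0.738 0.035 0.47 ]
 [0.735 0.041 0.473]
 [0.735 0.033 0.468]
 [0.628 0.07  0.232]
 [0.625 0.091 0.234]
 [0.624 0.14  0.232]
 [0.623 0.091 0.233]
 [0.622 0.189 0.229]
 [0.621 0.131 0.232]
 [0.621 0.082 0.231]
 [0.619 0.207 0.232]
 [0.62  0.159 0.23 ]
 [0.619 0.1   0.232]
 [0.619 0.273 0.226]
 [0.618 0.212 0.229]
 [0.615 0.163 0.237]
 [0.617 0.105 0.229]
 [0.615 0.302 0.231]
 [0.614 0.254 0.233]
 [0.614 0.193 0.233]
 [0.615 0.135 0.228]
 [0.613 0.291 0.232]
 [0.612 0.242 0.235]
 [0.613 0.184 0.23 ]
 [0.61  0.309 0.234]
 [0.61  0.261 0.232]
 [0.612 0.203 0.222]
 [0.608 0.282 0.23 ]
 [0.609 0.142 
[... 162 characters left out ...]
37 0.264 0.054]
0.1 31 [0.43  0.255 0.121] [0.457 0.28  0.15 ] [0.438 0.264 0.141]
0.15 80 [0.431 0.257 0.15 ] [0.453 0.278 0.172] [0.442 0.267 0.162]
tray ((0.46047067642211914, -0.2571883201599121), (0.15944857895374298, 0.11492510139942169), 13.223633766174316) [[ 0.3697156  -0.21948653]
 [ 0.396005   -0.33136433]
 [ 0.5512258  -0.2948901 ]
 [ 0.5249363  -0.1830123 ]] 0.03419540252433976
435 491 236 302
tamper side 639
0.004 128 [0.414 0.24  0.015] [0.464 0.281 0.034] [0.433 0.252 0.025]
0.058 90 [0.431 0.255 0.058] [0.45  0.274 0.1  ] [0.439 0.262 0.079]
0.1 166 [0.427 0.251 0.101] [0.454 0.278 0.149] [0.437 0.259 0.128]
0.15 73 [0.426 0.253 0.151] [0.452 0.275 0.17 ] [0.438 0.262 0.16 ]
```

```bash
python3 - <<'E'
from h import *
d=np.load("top0.npy"); C=cloud("top",d)
m=(C[...,2]>.215)&(C[...,2]<.245)&(C[...,0]>.58)&(C[...,0]<.65)&(C[...,1]<.33)&(C[...,1]>.05)
P=C[m]; p=np.polyfit(P[:,1],P[:,0],1); print("bar all",p,len(P),P[:,1].min(),P[:,1].max(),P[:,2].mean())
for lo,hi in[(.05,.148),(.148,.236),(.236,.33)]:
    q=P[(P[:,1]>lo)&(P[:,1]<hi)]; print(np.round(q.mean(0),4),np.round(q.min(0),3),np.round(q.max(0),3),np.polyfit(q[:,1],q[:,0],1))
# front lips/plate front edge
m=(C[...,2]>.02)&(C[...,2]<.04)&(C[...,0]>.48)&(C[...,0]<.68)&(C[...,1]<.36)&(C[...,1]>.0)
P=C[m]
for y in np.arange(.05,.34,.03):
    q=P[abs(P[:,1]-y)<.015]; 
    if len(q): print("plate",round(y,3),len(q),np.round(q[:,0].min(),4))
print("plate y",P[:,1].min(),P[:,1].max())
m=(C[...,2]>.004)&(C[...,2]<.025)&(C[...,0]>.34)&(C[...,0]<.49)&(C[...,1]<.56)&(C[...,1]>.35)
r=cv2.minAreaRect(C[m][:,:2].astype(np.float32)); print("rule",r,cv2.boxPoints(r))
for u in (200,300,400): print("edge",[ (v,np.round(C[v,u],3)) for v in range(308,326,3)])
m=(C[...,2]>.06)&(C[...,2]<.2)&(abs(C[...,0]-.43)<.1)&(C[...,1]<.2)&(C[...,1]>.015)
q=C[m]; print(len(q))
for cxy in [(.435,.142),(.38,.08),(.44,.0)]:
    s=q[np.hypot(q[:,0]-cxy[0],q[:,1]-cxy[1])<.035]; print(np.round(s.mean(0),3) if len(s) else None)
s=ctrl.sense(); print(Rr.from_rotvec(s["orientation"]).as_matrix().round(3))
E
```

```text
bar all [-0.05614832  0.62738459] 579 0.067626242894712 0.31825501142026347 0.23049211657689483
[0.6215 0.1065 0.2304] [0.609 0.068 0.215] [0.642 0.145 0.24 ] [-0.05436367  0.62732095]
[0.6164 0.1938 0.2306] [0.604 0.154 0.216] [0.634 0.231 0.237] [-0.04731636  0.62558298]
[0.6116 0.2813 0.2305] [0.6   0.242 0.215] [0.63  0.318 0.239] [-0.04134055  0.62317897]
plate 0.05 22 0.5421
plate 0.08 29 0.5441
plate 0.11 41 0.5417
plate 0.14 114 0.5369
plate 0.17 32 0.5395
plate 0.2 38 0.5367
plate 0.23 34 0.535
plate 0.26 65 0.5348
plate 0.29 41 0.5323
plate 0.32 12 0.5285
plate y 9.254667811556482e-05 0.32431902406351715
rule ((0.4155098497867584, 0.4551466405391693), (0.20926956832408905, 0.1487504243850708), 89.3567886352539) [[0.3399647  0.3513534 ]
 [0.48870575 0.34968352]
 [0.491055   0.5589399 ]
 [0.34231395 0.56060976]]
edge [(308, array([ 0.365,  0.452, -0.002])), (311, array([ 0.357,  0.452, -0.004])), (314, array([0.349, 0.45 , 0.003])), (317, array([0.341, 0.45 , 0.003])), (320, array([0.333, 0.45 , 0.   ])), (323, array([0.325, 0.449, 0.005]))]
edge [(308, array([ 0.362,  0.183, -0.008])), (311, array([ 0.354,  0.183, -0.001])), (314, array([0.346, 0.183, 0.   ])), (317, array([0.338, 0.183, 0.002])), (320, array([ 0.33 ,  0.183, -0.002])), (323, array([ 0.322,  0.183, -0.006]))]
edge [(308, array([ 0.359, -0.088,  0.   ])), (311, array([ 0.351, -0.088,  0.002])), (314, array([ 0.343, -0.088, -0.005])), (317, array([ 0.335, -0.087,  0.   ])), (320, array([ 0.327, -0.087, -0.002])), (323, array([ 0.314, -0.241, -0.875]))]
250
[0.438 0.134 0.156]
[0.385 0.07  0.156]
None
[[-0.    -0.373 -0.928]
 [-0.    -0.928  0.373]
 [-1.     0.     0.   ]]
```

Call:
{"name": "arm_command", "arguments": {"rows": [[0.12,0,0,0,0,0,-1],[0.12,0,0,0,0,0,-1],[0.12,0,0,0,0,0,-1],[0.12,0,0,0,0,0,-1],[0.12,0,0,0,0,0,-1]], "force": 60}}

```text
time: 1.52
tool_pos: [0.2049, 0.5104, 0.2453]
orientation: [-1.624, 0.875, 1.624]
contact_force: [0.8, 0.6, -1.3]
width: 0.0854
```

Call:
{"name": "arm_command", "arguments": {"rows": [[0.12,0,0,0,0,0,-1],[0.12,0,0,0,0,0,-1],[0.12,0,0,0,0,0,-1],[0.12,0,0,0,0,0,-1],[0.056,0,0,0,0,0,-1]]}}

```text
time: 1.93
tool_pos: [0.2049, 0.5104, 0.2453]
orientation: [-1.244, 1.187, 1.244]
contact_force: [-0.2, -0.5, -0.7]
width: 0.085
```

```bash
cat >> h.py <<'E'
def go(P):
    s=ctrl.sense(); M=Rr.from_rotvec(s["orientation"]).as_matrix()
    dl=M.T@(np.array(P)-s["tool_pos"])
    print("t",round(s["time"],2),"pos",s["tool_pos"].round(4),"delta cm",(dl*100).round(2),"n",np.ceil(np.linalg.norm(dl)/.04),"yaw",np.degrees(np.arctan2(M[1,1],M[0,1])).round(1),"xax",M[:,0].round(3),"F",s["contact_force"].round(1),"w",round(s["width"],4),"q",s["qpos"].round(2))
E
python3 -c "
from h import *
go((.44,.266,.24))"
```

```text
t 1.93 pos [0.2049 0.5104 0.2453] delta cm [  0.53 -22.34 -25.51] n 9.0 yaw -177.3 xax [-0. -0. -1.] F [-0.2 -0.5 -0.7] w 0.085 q [ 1.47  0.26  0.11 -0.   -1.42 -1.43]
```

Call:
{"name": "arm_command", "arguments": {"rows": [[0,0,0,0,-2.48,-2.83,-1],[0,0,0,0,-2.48,-2.83,-1],[0,0,0,0,-2.48,-2.83,-1],[0,0,0,0,-2.48,-2.83,-1],[0,0,0,0,-2.48,-2.83,-1]]}}

```text
time: 2.35
tool_pos: [0.3371, 0.3743, 0.2455]
orientation: [-1.248, 1.183, 1.249]
contact_force: [-0.0, 1.0, 0.0]
width: 0.0854
```

Call:
{"name": "arm_command", "arguments": {"rows": [[0,0,0,0,-2.48,-2.83,-1],[0,0,0,0,-2.48,-2.83,-1],[0,0,0,0,-2.48,-2.83,-1],[0,0,0,0,-2.48,-2.83,-1],[0,0,0,0,0,0,-1]]}}

```text
time: 2.77
tool_pos: [0.4445, 0.2637, 0.2453]
orientation: [-1.246, 1.187, 1.243]
contact_force: [-0.3, 0.7, 1.1]
width: 0.0853
```

```bash
python3 -c "
from h import *
p,d=imaging.camera('top');cv2.imwrite('pics/t1.png',p[150:370,170:450].repeat(2,0).repeat(2,1))
p,d=imaging.camera('side');cv2.imwrite('pics/s1.png',p)
go((.44,.266,.126))"
```

```text
t 2.87 pos [0.4421 0.2667 0.2451] delta cm [11.91  0.21 -0.06] n 3.0 yaw -177.1 xax [-0. -0. -1.] F [ 0.6  0.8 -0.2] w 0.0852 q [ 0.85  0.19  0.02 -0.   -1.4  -0.8 ]
```

View pics/s1.png

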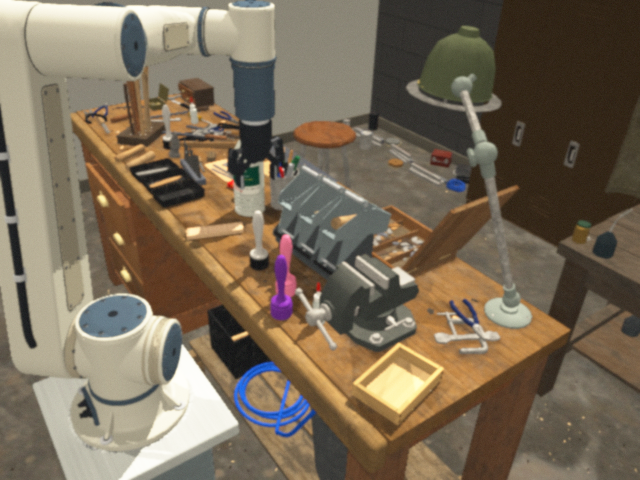

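Call:
{"name": "arm_command", "arguments": {"rows": [[0,0,0,3,0.2,0,-1],[0,0,0,3,0,0,-1],[0,0,0,3,0,0,-1],[0,0,0,2.9,0,0,-1],[0,0,0,0,0,0,-1]]}}

```text
time: 3.28
tool_pos: [0.4354, 0.2663, 0.1208]
orientation: [-1.249, 1.194, 1.252]
contact_force: [-0.8, -0.2, -0.5]
width: 0.0859
```

Call:
{"name": "arm_command", "arguments": {"rows": [[0,0,0,0,0,0,1],[0,0,0,0,0,0,1],[0,0,0,0,0,0,1],[0,0,0,0,0,0,1],[0,0,0,0,0,0,1]], "force": 60}}

```text
time: 3.7
tool_pos: [0.4403, 0.2686, 0.1281]
orientation: [-1.248, 1.179, 1.247]
contact_force: [4.6, -1.8, 7.8]
width: 0.0259
```

```bash
python3 -c "
from h import *
go((.445,.388,.126))"
```

```text
t 3.7 pos [0.4403 0.2686 0.1281] delta cm [ 0.24 -1.1  11.9 ] n 3.0 yaw -176.9 xax [ 0.003  0.002 -1.   ] F [ 4.6 -1.8  7.8] w 0.0259 q [ 0.85  0.25 -0.2   0.   -1.11 -0.8 ]
```

Call:
{"name": "arm_command", "arguments": {"rows": [[0,0,0,-1.5,0,0,1],[0,0,0,-1.5,0,0,1],[0,0,0,0,0,1,1],[0,0,0,0,0,2,1],[0,0,0,0,-0.2,2,1]]}}

```text
time: 4.12
tool_pos: [0.4375, 0.3181, 0.1553]
orientation: [-1.246, 1.186, 1.249]
contact_force: [-0.1, 0.8, -7.1]
width: 0.026
```

Call:
{"name": "arm_command", "arguments": {"rows": [[0,0,0,0,-0.3,2,1],[0,0,0,0,0,2,1],[0,0,0,0,0,2,1],[0,0,0,0,0,0.9,1],[0,0,0,0,0,0,1]]}}

```text
time: 4.53
tool_pos: [0.4369, 0.3888, 0.1545]
orientation: [-1.249, 1.185, 1.25]
contact_force: [0.1, 0.1, -6.6]
width: 0.026
```

```bash
python3 -c "
from h import *
p,d=imaging.camera('top');cv2.imwrite('pics/t2.png',p[150:370,170:450].repeat(2,0).repeat(2,1))
p,d=imaging.camera('side');cv2.imwrite('pics/s2.png',p[100:340,160:480].repeat(2,0).repeat(2,1))
go((.445,.388,.129))"
```

```text
t 4.63 pos [0.4372 0.3864 0.155 ] delta cm [ 2.6  -0.79  0.13] n 1.0 yaw -176.9 xax [-0.002 -0.002 -1.   ] F [ 0.1 -0.1 -6.3] w 0.026 q [ 0.99  0.36  0.03 -0.   -1.24 -0.94]
```

View pics/s2.png

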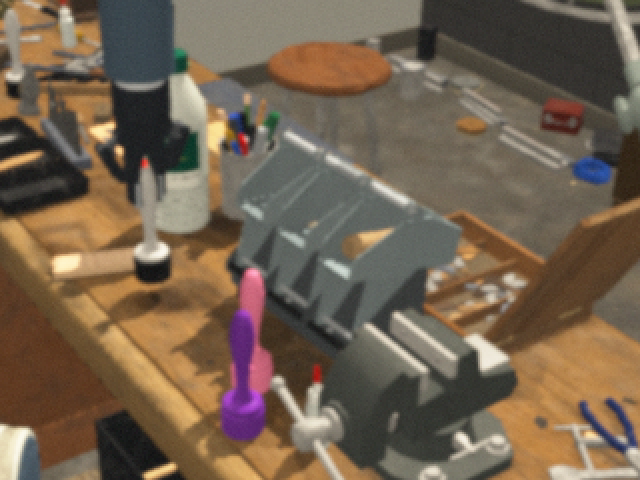

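Call:
{"name": "arm_command", "arguments": {"rows": [[0,0,0,1,0,0,1],[0,0,0,1,0,0,1],[0,0,0,0.4,0,0,1],[0,0,0,0.2,0,0,1],[0,0,0,0,0,0,1]]}}

```text
time: 5.05
tool_pos: [0.4377, 0.3861, 0.1293]
orientation: [-1.248, 1.186, 1.248]
contact_force: [-0.0, -0.3, -5.9]
width: 0.026
```

```bash
python3 -c "
from h import *
go((.445,.388,.129))"
```

```text
t 5.05 pos [0.4377 0.3861 0.1293] delta cm [ 0.03 -0.74  0.15] n 1.0 yaw -177.0 xax [-0.001 -0.001 -1.   ] F [-0.  -0.3 -5.9] w 0.026 q [ 0.99  0.38 -0.01 -0.   -1.18 -0.94]
```

Call:
{"name": "arm_command", "arguments": {"rows": [[0,0,0,0.15,0,0,1],[0,0,0,0,0,0,1],[0,0,0,0,0,0,1]]}}

```text
time: 5.3
tool_pos: [0.4381, 0.387, 0.1291]
orientation: [-1.248, 1.183, 1.248]
contact_force: [1.0, 0.5, -7.0]
width: 0.026
```

Call:
{"name": "arm_command", "arguments": {"rows": [[0,0,0,0.15,0,0,1],[0,0,0,0,0,0,1],[0,0,0,0,0,0,1]]}}

```text
time: 5.55
tool_pos: [0.4385, 0.3873, 0.1282]
orientation: [-1.248, 1.182, 1.248]
contact_force: [0.5, -0.0, -2.7]
width: 0.026
```

Nearly down; ease a bit more, release, raise.

Call:
{"name": "arm_command", "arguments": {"rows": [[0,0,0,0.1,0,0,1],[0,0,0,0,0,0,1],[0,0,0,0,0,0,0],[0,0,0,0,0,0,-1],[0,0,0,0,0,0,-1]]}}

```text
time: 5.97
tool_pos: [0.438, 0.387, 0.1263]
orientation: [-1.248, 1.183, 1.248]
contact_force: [0.6, -0.3, 0.4]
width: 0.0612
```

Call:
{"name": "arm_command", "arguments": {"rows": [[0,0,0,0,0,0,-1],[0,0,0,0,0,0,-1],[0,0,0,-3,0,0,-1],[0,0,0,-4,0,0,-1],[0,0,0,-4,0,0,-1]]}}

```text
time: 6.38
tool_pos: [0.4375, 0.3862, 0.2368]
orientation: [-1.249, 1.187, 1.248]
contact_force: [1.0, 0.6, 1.0]
width: 0.0857
```

```bash
python3 -c "
from h import *
go((.387,-.2745,.26))"
```

```text
t 6.38 pos [0.4375 0.3862 0.2368] delta cm [ -2.15   8.55 -65.71] n 17.0 yaw -177.0 xax [-0.002 -0.003 -1.   ] F [1.  0.6 1. ] w 0.0857 q [ 0.99  0.33  0.18  0.   -1.43 -0.94]
```

Call:
{"name": "arm_command", "arguments": {"rows": [[0,0,0,-1.0,0.3,-2.5,-1],[0,0,0,-1.0,0.5,-4,-1],[0,0,0,0,0.5,-4,-1],[0,0,0,0,0.5,-4,-1],[0,0,0,0,0.5,-4,-1]]}}

```text
time: 6.8
tool_pos: [0.4243, 0.1993, 0.2565]
orientation: [-1.249, 1.183, 1.248]
contact_force: [1.1, -1.0, 0.3]
width: 0.0853
```

Call:
{"name": "arm_command", "arguments": {"rows": [[0,0,0,0,0.5,-4,-1],[0,0,0,0,0.5,-4,-1],[0,0,0,0,0.5,-4,-1],[0,0,0,0,0.5,-4,-1],[0,0,0,0,0.5,-4,-1]]}}

```text
time: 7.22
tool_pos: [0.4097, -0.0019, 0.2566]
orientation: [-1.249, 1.182, 1.248]
contact_force: [0.5, -0.0, -0.1]
width: 0.0851
```

Call:
{"name": "arm_command", "arguments": {"rows": [[0,0,0,0,0.5,-4,-1],[0,0,0,0,0.5,-4,-1],[0,0,0,0,0.5,-4,-1],[0,0,0,0,0.5,-4,-1],[0,0,0,0,0.5,-4,-1]]}}

```text
time: 7.63
tool_pos: [0.3954, -0.2031, 0.2566]
orientation: [-1.249, 1.183, 1.248]
contact_force: [2.3, -0.1, 0.0]
width: 0.0855
```

Call:
{"name": "arm_command", "arguments": {"rows": [[-0.1,0,0,0,0.5,-4,-1],[-0.078,0,0,0,0,0,-1],[0,0,0,0,0,0,-1]]}}

```text
time: 7.88
tool_pos: [0.3928, -0.2408, 0.2559]
orientation: [-1.371, 1.095, 1.373]
contact_force: [-0.1, 0.7, -0.2]
width: 0.0855
```

```bash
python3 - <<'E'
from h import *
p,d=imaging.camera('top');cv2.imwrite('pics/t3.png',p[150:390,170:530].repeat(2,0).repeat(2,1))
p,d2=imaging.camera('side');cv2.imwrite('pics/s3.png',p[180:440,200:520].repeat(2,0).repeat(2,1))
go((.387,-.2745,.1))
C=cloud("side",d2)
m=(abs(C[...,0]-.46)<.13)&(abs(C[...,1]+.26)<.1)&(C[...,2]>.028)&(C[...,2]<.04)
q=C[m]; r=cv2.minAreaRect(q[:,:2].astype(np.float32)); print(r,cv2.boxPoints(r),len(q))
C=cloud("top",d)
m=(abs(C[...,0]-.46)<.13)&(abs(C[...,1]+.26)<.1)&(C[...,2]>.028)&(C[...,2]<.04)
q=C[m]; r=cv2.minAreaRect(q[:,:2].astype(np.float32)); print(r,cv2.boxPoints(r),len(q))
E
```

```text
t 7.98 pos [ 0.3934 -0.2389  0.2562] delta cm [15.62  1.4  -3.34] n 5.0 yaw -167.3 xax [-0.  0. -1.] F [ 0.2 -0.1  0.1] w 0.0855 q [-0.2   0.07 -0.09 -0.   -1.41  0.43]
((0.45896121859550476, -0.2587408423423767), (0.16482731699943542, 0.11317324638366699), 13.31234359741211) [[ 0.36573246 -0.22265126]
 [ 0.39179167 -0.33278346]
 [ 0.55218995 -0.29483044]
 [ 0.5261308  -0.18469822]] 1221
((0.0, 0.0), (0.0, 0.0), 0.0) [[0. 0.]
 [0. 0.]
 [0. 0.]
 [0. 0.]] 0
```

View pics/s3.png

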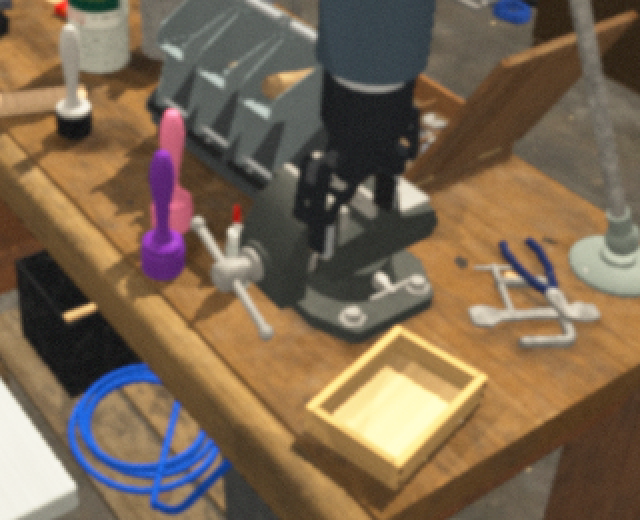

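View pics/t3.png

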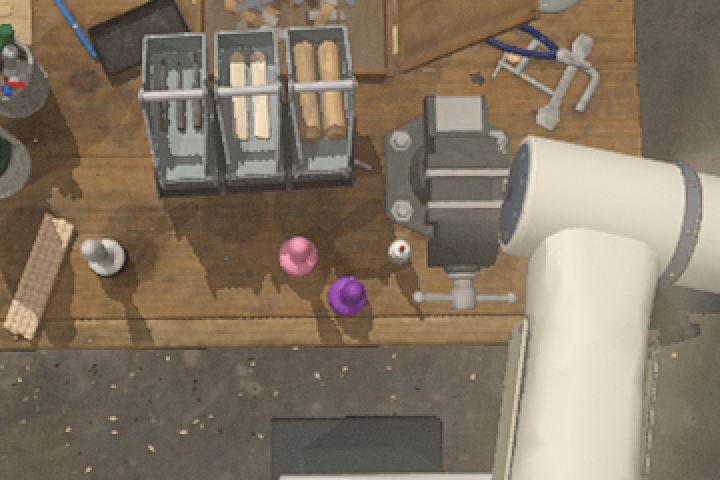

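Call:
{"name": "arm_command", "arguments": {"rows": [[0,0,0,0,0.7,-2,-1],[0,0,0,2,0.75,-1.4,-1],[0,0,0,4,0,0,-1],[0,0,0,4,0,0,-1],[0,0,0,4,0,0,-1]]}}

```text
time: 8.4
tool_pos: [0.3875, -0.2743, 0.1155]
orientation: [-1.375, 1.093, 1.371]
contact_force: [0.5, -0.1, -0.2]
width: 0.0853
```

Call:
{"name": "arm_command", "arguments": {"rows": [[0,0,0,4,0,0,-1],[0,0,0,3,0,0,-1],[0,0,0,0.5,0,0,-1],[0,0,0,0,0,0,-1]]}}

```text
time: 8.73
tool_pos: [0.3863, -0.2741, 0.0404]
orientation: [-1.371, 1.095, 1.377]
contact_force: [0.3, 0.1, 2.1]
width: 0.0857
```

```bash
python3 - <<'E'
from h import *
p,d2=imaging.camera('side');cv2.imwrite('pics/s4.png',p[240:440,280:480].repeat(3,0).repeat(3,1))
go((.3865,-.275,.024))
E
```

```text
t 8.78 pos [ 0.3878 -0.275   0.0423] delta cm [1.83 0.13 0.03] n 1.0 yaw -167.0 xax [ 0.    -0.001 -1.   ] F [ 0.5 -1.5  0.5] w 0.0854 q [-0.29  0.28 -0.42  0.   -0.87  0.51]
```

View pics/s4.png

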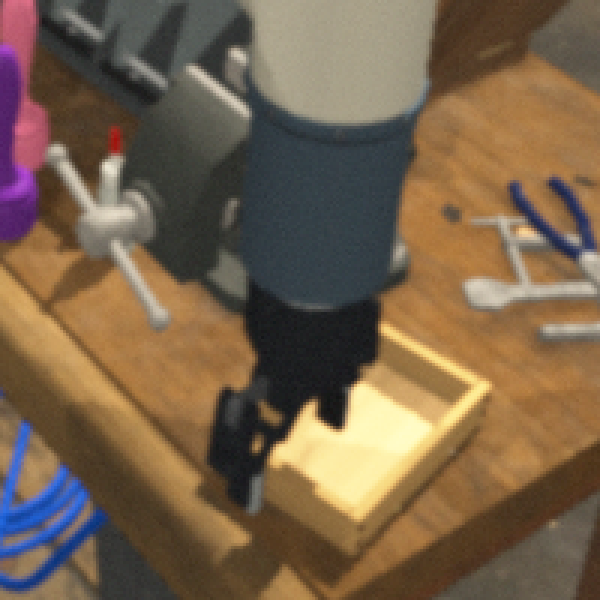

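Call:
{"name": "arm_command", "arguments": {"rows": [[0,0,0,1.2,0.1,0,-1],[0,0,0,0.6,0,0,-0.5],[0,0,0,0,0,0,0.3],[0,0,0,0,0,0,1],[0,0,0,0,0,0,1]], "force": 70}}

```text
time: 9.2
tool_pos: [0.3869, -0.2759, 0.0246]
orientation: [-1.375, 1.093, 1.371]
contact_force: [-0.6, -0.8, -1.5]
width: 0.0385
```

Call:
{"name": "arm_command", "arguments": {"rows": [[0,0,0,0,0,0,1],[0,0,0,0,0,0,1],[0,0,0,0,0,0,1],[0,0,0,0,0,0,1]]}}

```text
time: 9.53
tool_pos: [0.3864, -0.2758, 0.024]
orientation: [-1.374, 1.094, 1.372]
contact_force: [-1.4, 2.1, 5.7]
width: 0.008
```

Call:
{"name": "arm_command", "arguments": {"rows": [[0,0,0,-1,0,0,1],[0,0,0,-2,0,0,1],[0,0,0,-3,0,0,1],[0,0,0,-3.5,0,0,1],[0,0,0,-3.5,0,0,1]]}}

```text
time: 9.95
tool_pos: [0.3847, -0.2752, 0.1539]
orientation: [-1.37, 1.095, 1.376]
contact_force: [0.6, 0.1, -1.2]
width: 0.0076
```

Call:
{"name": "arm_command", "arguments": {"rows": [[0,0,0,-3.5,0,0,1],[0,0,0,-3.5,0,0,1],[0,0,0,-3,1,0,1],[0,0,0,0,2,0,1],[0,0,0,0,0,0,1]]}}

```text
time: 10.37
tool_pos: [0.3551, -0.2827, 0.255]
orientation: [-1.374, 1.094, 1.37]
contact_force: [-0.3, -0.1, -3.3]
width: 0.0081
```

```bash
python3 - <<'E'
from h import *
p,d2=imaging.camera('side');cv2.imwrite('pics/s5.png',p[180:440,240:560].repeat(2,0).repeat(2,1))
go((.345,.255,.245))
E
```

```text
t 10.42 pos [ 0.3556 -0.2822  0.2536] delta cm [  0.89 -10.91  52.61] n 14.0 yaw -167.2 xax [ 0.001  0.001 -1.   ] F [-0.   0.4 -2.7] w 0.0074 q [-0.32  0.06 -0.11 -0.   -1.4   0.55]
```

View pics/s5.png

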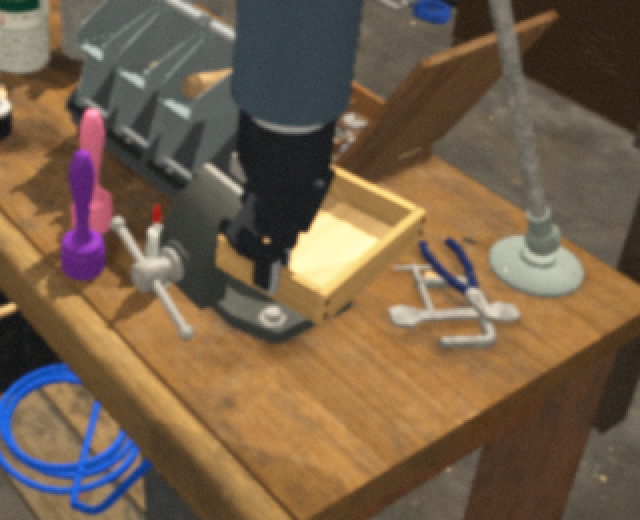

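Call:
{"name": "arm_command", "arguments": {"rows": [[0.09,0,0,0,0,0,1],[0.088,0,0,0,0,0,1],[0,0,0,0,0,1.5,1],[0,0,0,0,0,3,1],[0,0,0,0,-0.15,3.8,1]]}}

```text
time: 10.83
tool_pos: [0.3536, -0.1991, 0.2515]
orientation: [-1.239, 1.19, 1.245]
contact_force: [1.7, 0.2, -2.1]
width: 0.0075
```

Call:
{"name": "arm_command", "arguments": {"rows": [[0,0,0,0,-0.15,3.8,1],[0,0,0,0,-0.15,3.8,1],[0,0,0,0,-0.15,3.8,1],[0,0,0,0,-0.15,3.8,1],[0,0,0,0,-0.15,3.8,1]]}}

```text
time: 11.25
tool_pos: [0.3517, -0.0074, 0.2523]
orientation: [-1.243, 1.188, 1.245]
contact_force: [1.8, -1.0, -1.6]
width: 0.0077
```

Call:
{"name": "arm_command", "arguments": {"rows": [[0,0,0,0,-0.15,3.8,1],[0,0,0,0,-0.15,3.8,1],[0,0,0,0,-0.15,3.8,1],[0,0,0,0,-0.15,3.8,1],[0,0,0,0,-0.15,3.8,1]]}}

```text
time: 11.67
tool_pos: [0.3501, 0.1829, 0.2523]
orientation: [-1.244, 1.188, 1.245]
contact_force: [1.3, -0.8, -2.1]
width: 0.0076
```

Call:
{"name": "arm_command", "arguments": {"rows": [[0,0,0,0,-0.1,3.5,1],[0,0,0,0,0,3,1],[0,0,0,0,0,1.5,1],[0,0,0,0,0,0,1]]}}

```text
time: 12.0
tool_pos: [0.3477, 0.2634, 0.2514]
orientation: [-1.246, 1.189, 1.247]
contact_force: [0.4, -0.0, -2.7]
width: 0.0077
```

```bash
python3 - <<'E'
from h import *
p,d2=imaging.camera('side');cv2.imwrite('pics/s6.png',p[100:360,160:480].repeat(2,0).repeat(2,1))
p,d=imaging.camera('top');cv2.imwrite('pics/t6.png',p[150:370,170:450].repeat(2,0).repeat(2,1))
go((.3446,.2656,.027))
C=cloud("top",d)
m=(C[...,2]>.015)&(C[...,2]<.03)&(abs(C[...,0]-.43)<.1)&(abs(C[...,1]-.39)<.04); q=C[m]; print(len(q),q.min(0),q.max(0))
E
```

```text
t 12.1 pos [0.348  0.2608 0.2521] delta cm [22.51  0.27  0.54] n 6.0 yaw -177.2 xax [-0.002 -0.002 -1.   ] F [ 0.4  0.2 -2.2] w 0.0079 q [ 1.01  0.02 -0.15 -0.   -1.4  -0.96]
2 [0.46392863 0.37873584 0.02350612] [0.46465474 0.39823654 0.02893314]
```

View pics/s6.png

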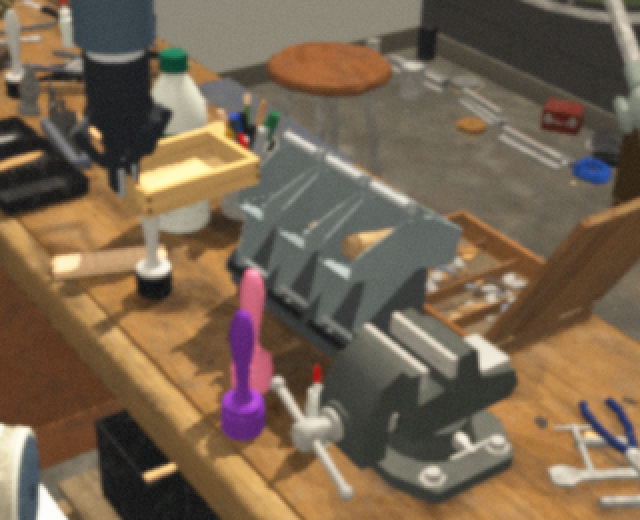

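View pics/t6.png

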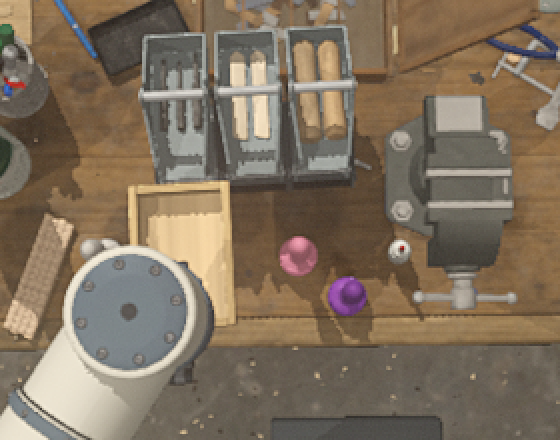

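Call:
{"name": "arm_command", "arguments": {"rows": [[0,0,0,1.5,0.27,0.5,1],[0,0,0,3.5,0,0,1],[0,0,0,3.5,0,0,1],[0,0,0,3.5,0,0,1],[0,0,0,3.5,0,0,1]]}}

```text
time: 12.52
tool_pos: [0.3455, 0.2643, 0.097]
orientation: [-1.243, 1.187, 1.243]
contact_force: [0.2, 1.1, -2.5]
width: 0.0074
```

Call:
{"name": "arm_command", "arguments": {"rows": [[0,0,0,3,0,0,1],[0,0,0,2,0,0,1],[0,0,0,1,0,0,1],[0,0,0,0,0,0,1],[0,0,0,0,0,0,1]]}}

```text
time: 12.93
tool_pos: [0.3457, 0.2647, 0.0383]
orientation: [-1.244, 1.188, 1.243]
contact_force: [0.3, 1.5, -1.4]
width: 0.0074
```

```bash
python3 - <<'E'
from h import *
p,d2=imaging.camera('side');cv2.imwrite('pics/s7.png',p[180:340,200:400].repeat(4,0).repeat(4,1)[:600])
go((.3446,.2656,.025))
E
```

```text
t 12.98 pos [0.3462 0.2655 0.0391] delta cm [1.41 0.16 0.01] n 1.0 yaw -177.3 xax [ 0.001  0.001 -1.   ] F [-0.6  0.4 -1.6] w 0.0079 q [ 1.02  0.22 -0.52  0.   -0.83 -0.97]
```

View pics/s7.png

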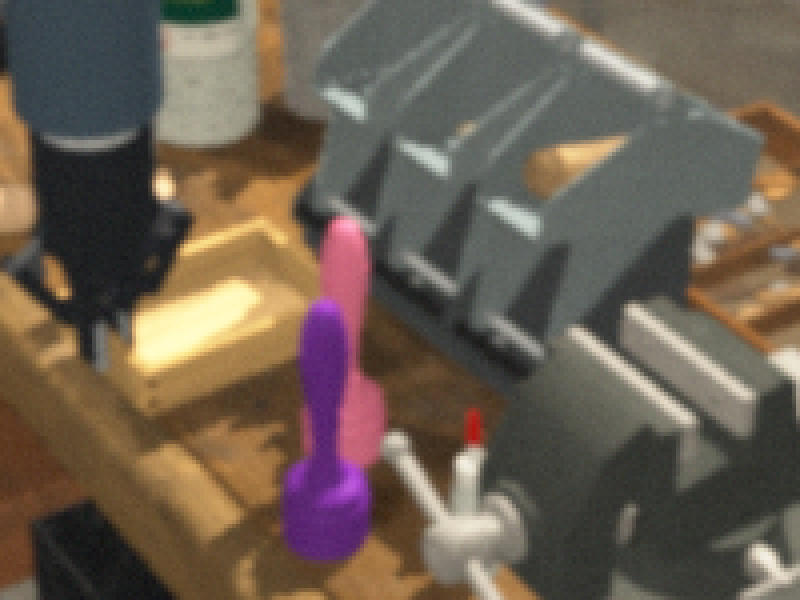

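Level and clear of the bench; lower the last 14 mm.

Call:
{"name": "arm_command", "arguments": {"rows": [[0,0,0,0.7,0.1,0,1],[0,0,0,0.5,0,0,1],[0,0,0,0.2,0,0,1],[0,0,0,0,0,0,1],[0,0,0,0,0,0,1]]}}

```text
time: 13.4
tool_pos: [0.3446, 0.2657, 0.0244]
orientation: [-1.244, 1.186, 1.244]
contact_force: [-0.4, -0.3, -1.7]
width: 0.008
```

Call:
{"name": "arm_command", "arguments": {"rows": [[0,0,0,0.1,0,0,1],[0,0,0,0,0,0,1],[0,0,0,0,0,0,0.6],[0,0,0,0,0,0,-0.2],[0,0,0,0,0,0,-0.2]]}}

```text
time: 13.82
tool_pos: [0.3449, 0.266, 0.0235]
orientation: [-1.244, 1.185, 1.244]
contact_force: [0.5, -0.8, 0.7]
width: 0.04
```

Call:
{"name": "arm_command", "arguments": {"rows": [[0,0,0,0,0,0,-0.2],[0,0,0,-3,0,0,-0.2],[0,0,0,-4,0,0,-0.2],[0,0,0,-4,0,0,-0.2],[0,0,0,-4,0,0,-0.2]]}}

```text
time: 14.23
tool_pos: [0.3443, 0.2652, 0.1751]
orientation: [-1.244, 1.187, 1.244]
contact_force: [1.1, 0.5, -0.8]
width: 0.0514
```

Call:
{"name": "arm_command", "arguments": {"rows": [[0,0,0,-4,0,0,-0.2],[0,0,0,-4,0,0,-0.2],[0,0,0,-3,0,0,-0.2],[0,0,0,0,0,0,-0.2]]}}

```text
time: 14.57
tool_pos: [0.3469, 0.2673, 0.2902]
orientation: [-1.242, 1.173, 1.241]
contact_force: [0.4, 0.6, 1.2]
width: 0.0511
```

```bash
python3 - <<'E'
from h import *
p,d2=imaging.camera('side');cv2.imwrite('pics/s8.png',p[100:340,160:480].repeat(2,0).repeat(2,1))
p,d=imaging.camera('top');cv2.imwrite('pics/t8.png',p[150:370,170:450].repeat(2,0).repeat(2,1))
go((.612,.280,.29))
for n,dd in(("top",d),("side",d2)):
    C=cloud(n,dd)
    m=(C[...,2]>.027)&(C[...,2]<.04)&(abs(C[...,0]-.42)<.1)&(abs(C[...,1]-.27)<.075); q=C[m]; r=cv2.minAreaRect(q[:,:2].astype(np.float32)); print(n,len(q),r,q.min(0),q.max(0))
E
```

```text
t 14.67 pos [0.3448 0.2662 0.2844] delta cm [ -0.52 -26.75   0.12] n 7.0 yaw -177.3 xax [ 0.001  0.003 -1.   ] F [-0.7  0.1 -0.4] w 0.0514 q [ 1.02  0.01 -0.08 -0.   -1.48 -0.97]
top 441 ((0.4204840660095215, 0.2702225148677826), (0.1602052003145218, 0.11197154968976974), 2.6543025970458984) [0.34118513 0.21107432 0.02738328] [0.50270766 0.32845156 0.03980115]
side 643 ((0.41824060678482056, 0.2691812515258789), (0.16421569883823395, 0.12101789563894272), 2.4481704235076904) [0.33512968 0.20610329 0.0270506 ] [0.4998692  0.33186323 0.03996475]
```

View pics/s8.png

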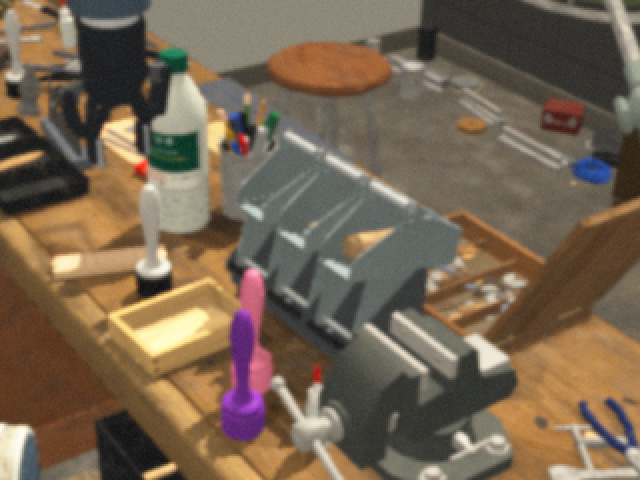

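View pics/t8.png

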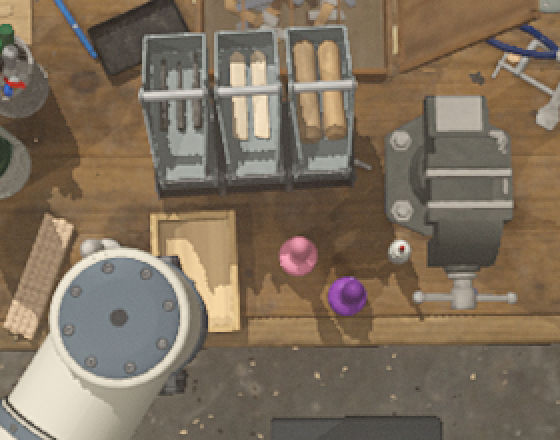

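Call:
{"name": "arm_command", "arguments": {"rows": [[0,0,0,-0.5,-3,0,-0.2],[0,0,0,0,-4,0.05,-0.2],[0,0,0,0,-4,0.05,-0.2],[0,0,0,0,-4,0,-0.2],[0,0,0,0,-4,0,-0.2]]}}

```text
time: 15.08
tool_pos: [0.5357, 0.2752, 0.2864]
orientation: [-1.244, 1.189, 1.245]
contact_force: [-0.0, 1.6, -0.0]
width: 0.0511
```

Call:
{"name": "arm_command", "arguments": {"rows": [[0,0,0,0,-4,0,-0.2],[0,0,0,0,-3.7,0,-0.2],[0,0,0,0,0,0,-0.2],[0,0,0,0,0,0,-0.2]]}}

```text
time: 15.42
tool_pos: [0.6124, 0.279, 0.2827]
orientation: [-1.242, 1.196, 1.246]
contact_force: [-1.4, 0.2, 0.3]
width: 0.0513
```

```bash
python3 - <<'E'
from h import *
p,d2=imaging.camera('side');cv2.imwrite('pics/s9.png',p[90:290,220:420].repeat(3,0).repeat(3,1))
p,d=imaging.camera('top');cv2.imwrite('pics/t9.png',p[150:370,170:450].repeat(2,0).repeat(2,1))
go((.612,.280,.22))
C=cloud("side",d2)
m=(C[...,2]>.215)&(C[...,2]<.245)&(C[...,0]>.58)&(C[...,0]<.65)&(C[...,1]<.33)&(C[...,1]>.236)
q=C[m]; print(len(q),q.mean(0),q.min(0),q.max(0)); 
C=cloud("top",d)
m=(C[...,2]>.027)&(C[...,2]<.04)&(abs(C[...,0]-.42)<.1)&(abs(C[...,1]-.27)<.075); q=C[m]; r=cv2.minAreaRect(q[:,:2].astype(np.float32)); print(len(q),r,q.min(0),q.max(0))
E
```

```text
t 15.52 pos [0.6109 0.2792 0.2871] delta cm [ 6.71 -0.13  0.09] n 2.0 yaw -177.3 xax [-0.002 -0.001 -1.   ] F [-0.3 -0.1  0.2] w 0.0513 q [ 0.66  0.51  0.59 -0.   -1.66 -0.61]
149 [0.60816934 0.27794124 0.22845523] [0.59640951 0.23634865 0.21500612] [0.62615992 0.32075711 0.23647867]
399 ((0.4206717610359192, 0.269986093044281), (0.15985529124736786, 0.11157867312431335), 2.6427206993103027) [0.34325162 0.21117793 0.02719476] [0.50195595 0.32848434 0.03996158]
```

View pics/s9.png

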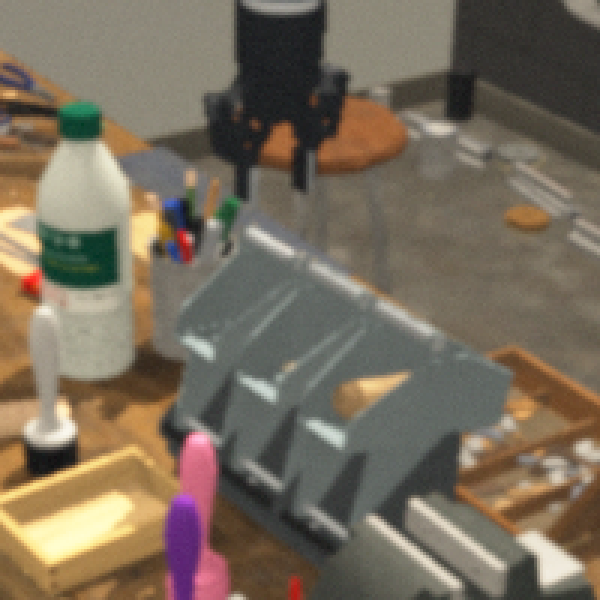

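View pics/t9.png

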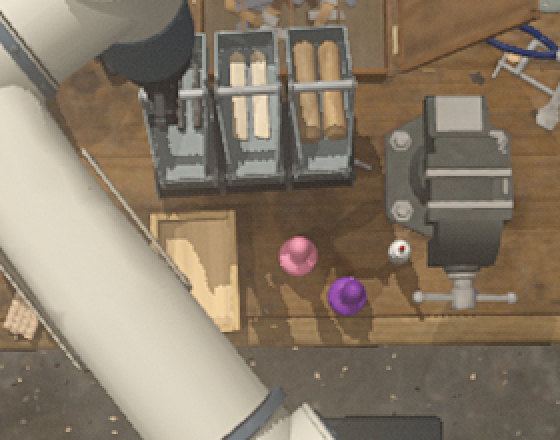

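Call:
{"name": "arm_command", "arguments": {"rows": [[0,0,0,2.5,-0.1,0,-0.2],[0,0,0,2.5,0,0,-0.2],[0,0,0,1.5,0,0,-0.2],[0,0,0,0.2,0,0,-0.2],[0,0,0,0,0,0,-0.2]], "force": 40}}

```text
time: 15.93
tool_pos: [0.611, 0.2792, 0.222]
orientation: [-1.245, 1.186, 1.245]
contact_force: [-0.1, 0.4, 1.2]
width: 0.0511
```

Call:
{"name": "arm_command", "arguments": {"rows": [[0,0,0,0,0,0,0.4],[0,0,0,0,0,0,0.7],[0,0,0,0,0,0,1],[0,0,0,0,0,0,1],[0,0,0,0,0,0,1]]}}

```text
time: 16.35
tool_pos: [0.6124, 0.2796, 0.223]
orientation: [-1.244, 1.184, 1.243]
contact_force: [-3.3, 1.2, 6.5]
width: 0.0103
```

```bash
python3 - <<'E'
from h import *
go((.612,.280,.22))
E
```

```text
t 16.35 pos [0.6124 0.2796 0.223 ] delta cm [0.3  0.03 0.04] n 1.0 yaw -177.3 xax [ 0.002  0.001 -1.   ] F [-3.3  1.2  6.5] w 0.0103 q [ 0.66  0.51  0.43  0.   -1.49 -0.61]
```

```bash
cat > arc.py <<'E'
from h import *
# plan: bar angle th (deg from vertical, + back) ; tool tilt phi (rad, about tool z, negative)
rx=np.array([np.cos(.0515),np.sin(.0515)])
def bar(th): return np.array([180*np.sin(np.radians(th)),180*np.cos(np.radians(th))+60])/1000 # rack x rel pivot, world z
def tcp(th,phi,off):
    # grasp 5mm behind TCP along tool x ; tool x=(sin|phi|, -cos)
    a=-phi; return bar(th)+off*np.array([np.sin(a),-np.cos(a)])
def table(ths,phis,off):
    for i in range(len(ths)-1):
        d=tcp(ths[i+1],phis[i+1],off)-tcp(ths[i],phis[i],off)
        a=-(phis[i]+phis[i+1])/2
        tx=np.array([np.sin(a),-np.cos(a)]); ty=np.array([-np.cos(a),-np.sin(a)])
        print(i,"th %.1f"%ths[i+1],"rz %.4f"%(phis[i+1]-phis[i]),"x %.2f y %.2f"%(100*d@tx,100*d@ty),"tcp",(tcp(ths[i+1],phis[i+1],off)*1000).round(0))
E
python3 - <<'E'
from arc import *
ths=[23.6,22.8]+list(np.linspace(22.8,-42.3,27)[1:]); phis=list(np.linspace(0,-.35,28))
table(ths,phis,.002)
E
```

```text
0 th 22.8 rz -0.0130 x -0.10 y 0.23 tcp [ 70. 224.]
1 th 20.3 rz -0.0130 x -0.30 y 0.72 tcp [ 62. 227.]
2 th 17.8 rz -0.0130 x -0.28 y 0.73 tcp [ 55. 229.]
3 th 15.3 rz -0.0130 x -0.26 y 0.74 tcp [ 48. 232.]
4 th 12.8 rz -0.0130 x -0.23 y 0.75 tcp [ 40. 234.]
5 th 10.3 rz -0.0130 x -0.21 y 0.75 tcp [ 32. 235.]
6 th 7.8 rz -0.0130 x -0.19 y 0.76 tcp [ 25. 236.]
7 th 5.3 rz -0.0130 x -0.16 y 0.77 tcp [ 17. 237.]
8 th 2.8 rz -0.0130 x -0.14 y 0.77 tcp [  9. 238.]
9 th 0.3 rz -0.0130 x -0.12 y 0.78 tcp [  1. 238.]
10 th -2.2 rz -0.0130 x -0.09 y 0.78 tcp [ -7. 238.]
11 th -4.7 rz -0.0130 x -0.07 y 0.78 tcp [-15. 237.]
12 th -7.2 rz -0.0130 x -0.05 y 0.78 tcp [-22. 237.]
13 th -9.7 rz -0.0130 x -0.02 y 0.78 tcp [-30. 235.]
14 th -12.3 rz -0.0130 x 0.00 y 0.78 tcp [-38. 234.]
15 th -14.8 rz -0.0130 x 0.03 y 0.78 tcp [-45. 232.]
16 th -17.3 rz -0.0130 x 0.05 y 0.78 tcp [-53. 230.]
17 th -19.8 rz -0.0130 x 0.08 y 0.78 tcp [-60. 227.]
18 th -22.3 rz -0.0130 x 0.10 y 0.78 tcp [-68. 225.]
19 th -24.8 rz -0.0130 x 0.12 y 0.77 tcp [-75. 222.]
20 th -27.3 rz -0.0130 x 0.15 y 0.77 tcp [-82. 218.]
21 th -29.8 rz -0.0130 x 0.17 y 0.77 tcp [-89. 214.]
22 th -32.3 rz -0.0130 x 0.19 y 0.76 tcp [-96. 210.]
23 th -34.8 rz -0.0130 x 0.22 y 0.75 tcp [-102.  206.]
24 th -37.3 rz -0.0130 x 0.24 y 0.75 tcp [-108.  201.]
25 th -39.8 rz -0.0130 x 0.26 y 0.74 tcp [-115.  196.]
26 th -42.3 rz -0.0130 x 0.29 y 0.73 tcp [-120.  191.]
```

Call:
{"name": "arm_command", "arguments": {"rows": [[0,0,-0.013,-0.1,0.23,0,1],[0,0,-0.013,-0.3,0.72,0,1],[0,0,-0.013,-0.28,0.73,0,1],[0,0,-0.013,-0.26,0.74,0,1],[0,0,-0.013,-0.23,0.75,0,1]]}}

```text
time: 16.77
tool_pos: [0.5818, 0.2779, 0.2335]
orientation: [-1.274, 1.132, 1.192]
contact_force: [4.5, 0.3, 1.3]
width: 0.0102
```

Call:
{"name": "arm_command", "arguments": {"rows": [[0,0,-0.013,-0.21,0.75,0,1],[0,0,-0.013,-0.19,0.76,0,1],[0,0,-0.013,-0.16,0.77,0,1],[0,0,-0.013,-0.14,0.77,0,1],[0,0,-0.013,-0.12,0.78,0,1]]}}

```text
time: 17.18
tool_pos: [0.5432, 0.2758, 0.2392]
orientation: [-1.302, 1.082, 1.143]
contact_force: [3.4, -2.3, 3.4]
width: 0.0104
```

```bash
python3 - <<'E'
from h import *
p,d2=imaging.camera('side');cv2.imwrite('pics/s10.png',p[90:290,220:420].repeat(3,0).repeat(3,1))
go((.541,.2763,.238))
E
```

```text
t 17.23 pos [0.5415 0.2757 0.2392] delta cm [0.11 0.07 0.06] n 1.0 yaw -177.3 xax [ 0.136  0.008 -0.991] F [ 1.5 -2.2  3.1] w 0.0106 q [ 0.78  0.29  0.09  0.09 -1.27 -0.76]
```

View pics/s10.png

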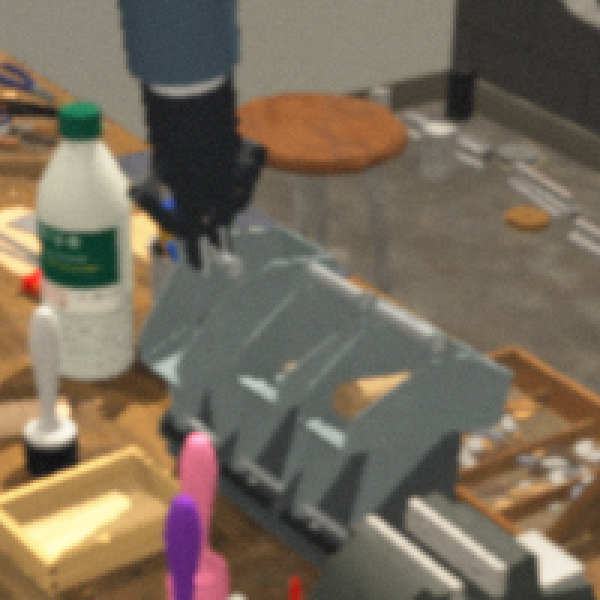

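Bin tilts cleanly with the bar held. Continue.

Call:
{"name": "arm_command", "arguments": {"rows": [[0,0,-0.013,-0.09,0.78,0,1],[0,0,-0.013,-0.07,0.78,0,1],[0,0,-0.013,-0.05,0.78,0,1],[0,0,-0.013,-0.02,0.78,0,1],[0,0,-0.013,0,0.78,0,1]]}}

```text
time: 17.65
tool_pos: [0.5039, 0.2737, 0.235]
orientation: [-1.328, 1.035, 1.096]
contact_force: [0.9, -2.5, 6.4]
width: 0.0104
```

Call:
{"name": "arm_command", "arguments": {"rows": [[0,0,-0.013,0.03,0.78,0,1],[0,0,-0.013,0.05,0.78,0,1],[0,0,-0.013,0.08,0.78,0,1],[0,0,-0.013,0.1,0.78,0,1],[0,0,-0.013,0.12,0.77,0,1]]}}

```text
time: 18.07
tool_pos: [0.4659, 0.2716, 0.2215]
orientation: [-1.352, 0.988, 1.049]
contact_force: [1.0, -4.4, 1.7]
width: 0.0105
```

```bash
python3 - <<'E'
from h import *
p,d2=imaging.camera('side');cv2.imwrite('pics/s11.png',p[90:290,220:420].repeat(3,0).repeat(3,1))
go((.465,.2722,.222))
E
```

```text
t 18.12 pos [0.4646 0.2716 0.2211] delta cm [-0.08 -0.07  0.06] n 1.0 yaw -177.3 xax [ 0.258  0.012 -0.966] F [-3.4 -3.7  2.8] w 0.0106 q [ 0.95  0.09 -0.27  0.24 -1.05 -1.01]
```

View pics/s11.png

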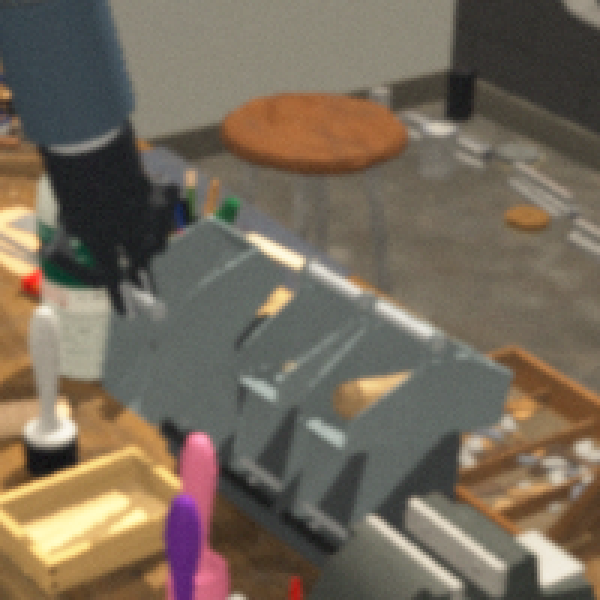

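Call:
{"name": "arm_command", "arguments": {"rows": [[0,0,-0.013,0.15,0.77,0,1],[0,0,-0.013,0.17,0.77,0,1],[0,0,-0.013,0.19,0.76,0,1],[0,0,-0.013,0.22,0.75,0,1],[0,0,-0.013,0.24,0.75,0,1]]}}

```text
time: 18.53
tool_pos: [0.4317, 0.2698, 0.2006]
orientation: [-1.375, 0.94, 1.001]
contact_force: [-3.5, -3.4, 5.7]
width: 0.0104
```

Call:
{"name": "arm_command", "arguments": {"rows": [[0,0,-0.013,0.26,0.74,0,1],[0,0,0,0.16,0.42,0,1],[0,0,0,0.13,0.31,0,1],[0,0,0,0,0,0,1],[0,0,0,0,0,0,1]]}}

```text
time: 18.95
tool_pos: [0.4202, 0.2692, 0.1912]
orientation: [-1.38, 0.93, 0.991]
contact_force: [-1.5, -5.5, 5.9]
width: 0.0105
```

```bash
python3 - <<'E'
from h import *
p,d2=imaging.camera('side');cv2.imwrite('pics/s12.png',p[90:290,200:400].repeat(3,0).repeat(3,1))
p,d=imaging.camera('top');cv2.imwrite('pics/t12.png',p[150:370,170:450].repeat(2,0).repeat(2,1))
go((.4202,.2698,.191))
E
```

```text
t 19.05 pos [0.4202 0.2692 0.1913] delta cm [0.02 0.01 0.06] n 1.0 yaw -177.3 xax [ 0.331  0.013 -0.943] F [-3.3 -6.3  6. ] w 0.0102 q [ 1.08  0.   -0.51  0.37 -0.91 -1.24]
```

View pics/s12.png

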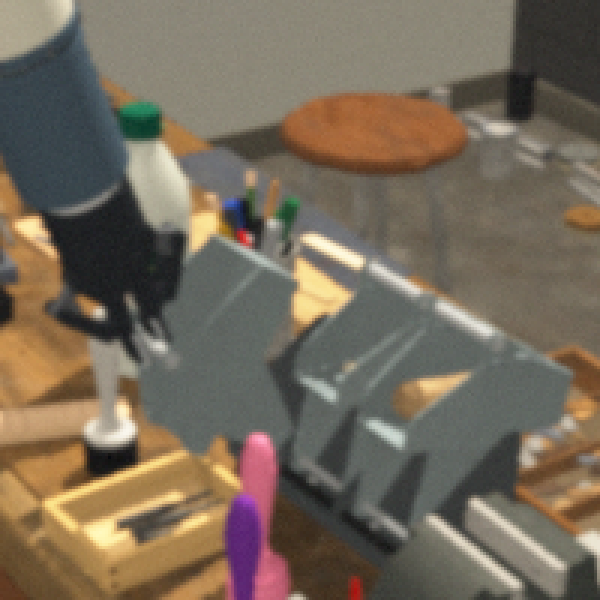

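View pics/t12.png

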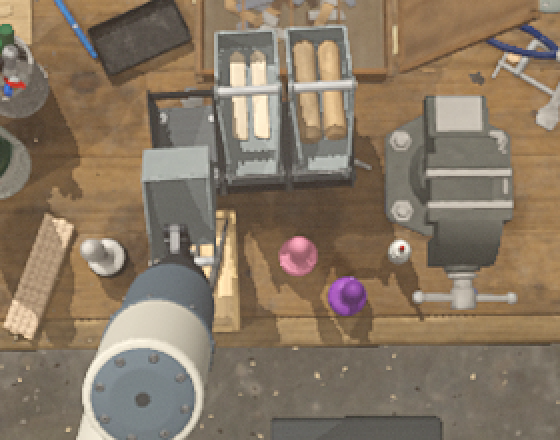

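Call:
{"name": "arm_command", "arguments": {"rows": [[0,0,0,0.1,0.23,0,1],[0,0,0,0,0,0,1],[0,0,0,0,0,0,1]]}}

```text
time: 19.3
tool_pos: [0.4201, 0.2692, 0.1912]
orientation: [-1.381, 0.927, 0.988]
contact_force: [6.7, -9.4, 7.3]
width: 0.0101
```

Call:
{"name": "arm_command", "arguments": {"rows": [[0,0,0,0.1,0.23,0,1],[0,0,0,0,0,0,1],[0,0,0,0,0,0,1]]}}

```text
time: 19.55
tool_pos: [0.4199, 0.2693, 0.1912]
orientation: [-1.383, 0.923, 0.986]
contact_force: [16.0, -11.5, 9.7]
width: 0.0103
```

```bash
python3 - <<'E'
from h import *
go((.4202,.2698,.191))
E
```

```text
t 19.55 pos [0.4199 0.2693 0.1912] delta cm [ 0.03 -0.03  0.05] n 1.0 yaw -177.2 xax [ 0.339  0.014 -0.941] F [ 16.  -11.5   9.7] w 0.0103 q [ 1.08 -0.   -0.52  0.38 -0.91 -1.25]
```

```bash
python3 - <<'E'
from h import *
p,d2=imaging.camera('side');cv2.imwrite('pics/s13.png',cv2.resize(p[210:300,205:295],None,fx=6.5,fy=6.5,interpolation=cv2.INTER_CUBIC))
print([(np.round(q['pixel']),round(q['confidence'],2)) for n in('punch1_mid',) for q in spotter.spot_in('side',n)])
E
```

```text
[]
```

View pics/s13.png

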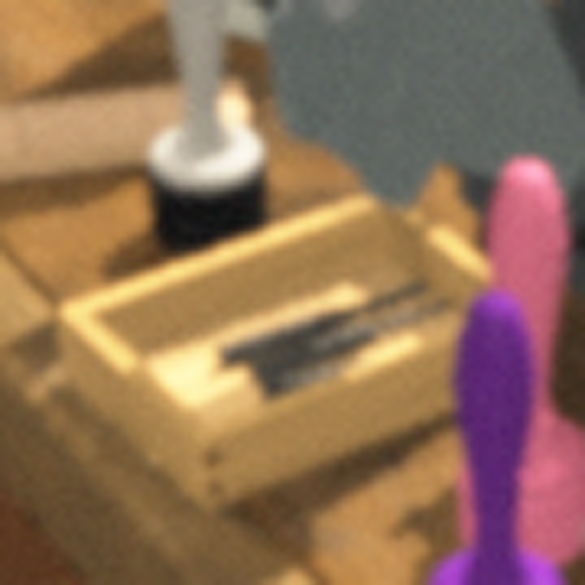

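```bash
python3 - <<'E'
from arc import *
ths=list(np.linspace(-42.3,23.6,26)); phis=list(np.linspace(-.34,0,26))
table(ths,phis,.002)
E
```

```text
0 th -39.7 rz 0.0136 x -0.31 y -0.77 tcp [-114.  197.]
1 th -37.0 rz 0.0136 x -0.28 y -0.78 tcp [-108.  202.]
2 th -34.4 rz 0.0136 x -0.26 y -0.78 tcp [-101.  207.]
3 th -31.8 rz 0.0136 x -0.23 y -0.79 tcp [-94. 211.]
4 th -29.1 rz 0.0136 x -0.21 y -0.80 tcp [-87. 215.]
5 th -26.5 rz 0.0136 x -0.18 y -0.81 tcp [-80. 219.]
6 th -23.8 rz 0.0136 x -0.15 y -0.81 tcp [-72. 223.]
7 th -21.2 rz 0.0136 x -0.13 y -0.82 tcp [-65. 226.]
8 th -18.6 rz 0.0136 x -0.10 y -0.82 tcp [-57. 229.]
9 th -15.9 rz 0.0136 x -0.07 y -0.82 tcp [-49. 231.]
10 th -13.3 rz 0.0136 x -0.05 y -0.82 tcp [-41. 233.]
11 th -10.7 rz 0.0136 x -0.02 y -0.83 tcp [-33. 235.]
12 th -8.0 rz 0.0136 x 0.01 y -0.83 tcp [-25. 236.]
13 th -5.4 rz 0.0136 x 0.03 y -0.82 tcp [-17. 237.]
14 th -2.8 rz 0.0136 x 0.06 y -0.82 tcp [ -8. 238.]
15 th -0.1 rz 0.0136 x 0.09 y -0.82 tcp [ -0. 238.]
16 th 2.5 rz 0.0136 x 0.11 y -0.82 tcp [  8. 238.]
17 th 5.1 rz 0.0136 x 0.14 y -0.81 tcp [ 16. 237.]
18 th 7.8 rz 0.0136 x 0.17 y -0.81 tcp [ 25. 236.]
19 th 10.4 rz 0.0136 x 0.19 y -0.80 tcp [ 33. 235.]
20 th 13.1 rz 0.0136 x 0.22 y -0.80 tcp [ 41. 233.]
21 th 15.7 rz 0.0136 x 0.24 y -0.79 tcp [ 49. 231.]
22 th 18.3 rz 0.0136 x 0.27 y -0.78 tcp [ 57. 229.]
23 th 21.0 rz 0.0136 x 0.29 y -0.77 tcp [ 64. 226.]
24 th 23.6 rz 0.0136 x 0.32 y -0.76 tcp [ 72. 223.]
```

Call:
{"name": "arm_command", "arguments": {"rows": [[0,0,0,-0.2,-0.46,0,1],[0,0,0.0136,-0.31,-0.77,0,1],[0,0,0.0136,-0.28,-0.78,0,1],[0,0,0.0136,-0.26,-0.78,0,1],[0,0,0.0136,-0.23,-0.79,0,1]]}}

```text
time: 20.07
tool_pos: [0.4456, 0.2705, 0.2107]
orientation: [-1.358, 0.974, 1.035]
contact_force: [-6.0, -4.2, 6.0]
width: 0.0104
```

Call:
{"name": "arm_command", "arguments": {"rows": [[0,0,0.0136,-0.21,-0.8,0,1],[0,0,0.0136,-0.18,-0.81,0,1],[0,0,0.0136,-0.15,-0.81,0,1],[0,0,0.0136,-0.13,-0.82,0,1],[0,0,0.0136,-0.1,-0.82,0,1]]}}

```text
time: 20.48
tool_pos: [0.4832, 0.2727, 0.2282]
orientation: [-1.333, 1.025, 1.086]
contact_force: [-2.9, -2.5, 2.7]
width: 0.0103
```

```bash
python3 - <<'E'
from h import *
go((.540-.057,.276-.003,.229))
E
```

```text
t 20.48 pos [0.4832 0.2727 0.2282] delta cm [-0.08 -0.    0.03] n 1.0 yaw -177.3 xax [ 0.211  0.009 -0.977] F [-2.9 -2.5  2.7] w 0.0103 q [ 0.9   0.15 -0.16  0.18 -1.13 -0.91]
```

Call:
{"name": "arm_command", "arguments": {"rows": [[0,0,0.0136,-0.07,-0.82,0,1],[0,0,0.0136,-0.05,-0.82,0,1],[0,0,0.0136,-0.02,-0.83,0,1],[0,0,0.0136,0.01,-0.83,0,1],[0,0,0.0136,0.03,-0.82,0,1]]}}

```text
time: 20.9
tool_pos: [0.5236, 0.2751, 0.2366]
orientation: [-1.306, 1.077, 1.137]
contact_force: [-1.5, -1.0, 1.9]
width: 0.0105
```

Call:
{"name": "arm_command", "arguments": {"rows": [[0,0,0.0136,0.06,-0.82,0,1],[0,0,0.0136,0.09,-0.82,0,1],[0,0,0.0136,0.11,-0.82,0,1],[0,0,0.0136,0.14,-0.81,0,1],[0,0,0.0136,0.17,-0.81,0,1]]}}

```text
time: 21.32
tool_pos: [0.5649, 0.2774, 0.236]
orientation: [-1.278, 1.127, 1.187]
contact_force: [0.5, 0.9, -5.1]
width: 0.0107
```

Call:
{"name": "arm_command", "arguments": {"rows": [[0,0,0.0136,0.19,-0.8,0,1],[0,0,0.0136,0.22,-0.8,0,1],[0,0,0.0136,0.24,-0.79,0,1],[0,0,0.0136,0.27,-0.78,0,1],[0,0,0.0136,0.25,-0.6,0,1]]}}

```text
time: 21.73
tool_pos: [0.6036, 0.2796, 0.2262]
orientation: [-1.248, 1.177, 1.237]
contact_force: [0.9, 1.2, 2.6]
width: 0.0102
```

```bash
python3 - <<'E'
from h import *
go((.6124,.2796,.223))
E
```

```text
t 21.73 pos [0.6036 0.2796 0.2262] delta cm [ 0.33 -0.87 -0.04] n 1.0 yaw -177.3 xax [ 0.011  0.002 -1.   ] F [0.9 1.2 2.6] w 0.0102 q [ 0.67  0.49  0.4   0.01 -1.47 -0.62]
```

Call:
{"name": "arm_command", "arguments": {"rows": [[0,0,0.012,0.2,-0.45,0,1],[0,0,0,0.18,-0.45,0,1],[0,0,0,0.05,-0.15,0,1],[0,0,0,0,0,0,1],[0,0,0,0,0,0,1]]}}

```text
time: 22.15
tool_pos: [0.6124, 0.28, 0.2224]
orientation: [-1.243, 1.187, 1.247]
contact_force: [-4.5, 1.4, 4.8]
width: 0.0101
```

Call:
{"name": "arm_command", "arguments": {"rows": [[0,0,0,0.05,-0.15,0,1],[0,0,0,0,0,0,1],[0,0,0,0,0,0,1]]}}

```text
time: 22.4
tool_pos: [0.6125, 0.2801, 0.2223]
orientation: [-1.242, 1.189, 1.249]
contact_force: [-11.8, 0.6, 7.8]
width: 0.0104
```

```bash
python3 - <<'E'
from h import *
go((.6124,.2796,.223))
E
```

```text
t 22.4 pos [0.6125 0.2801 0.2223] delta cm [-0.07  0.01 -0.04] n 1.0 yaw -177.2 xax [-0.005  0.001 -1.   ] F [-11.8   0.6   7.8] w 0.0104 q [ 0.66  0.52  0.44 -0.   -1.5  -0.61]
```

Call:
{"name": "arm_command", "arguments": {"rows": [[0,0,0,0,0.15,0,1],[0,0,0,0,0,0,0.6],[0,0,0,0,0,0,0.2],[0,0,0,0,0,0,-0.2],[0,0,0,0,0,0,-0.2]]}}

```text
time: 22.82
tool_pos: [0.6135, 0.2792, 0.2214]
orientation: [-1.244, 1.187, 1.244]
contact_force: [-0.3, 0.1, 0.7]
width: 0.0512
```

Call:
{"name": "arm_command", "arguments": {"rows": [[0,0,0,0,0,0,-0.2],[0,0,0,-2,0,0,-0.2],[0,0,0,-3.5,0,0,-0.2],[0,0,0,-3.5,0,0,-0.2],[0,0,0,-2,1,0,-0.2]]}}

```text
time: 23.23
tool_pos: [0.6048, 0.2784, 0.3351]
orientation: [-1.244, 1.184, 1.241]
contact_force: [-0.5, -0.1, 0.1]
width: 0.0514
```

Call:
{"name": "arm_command", "arguments": {"rows": [[0,0,0,0,3,2,-0.2],[0,0,0,0,3,3,-0.2],[0,0,0,0,3,3,-0.2],[0,0,0,0,3,3,-0.2],[0,0,0,0,3,3,-0.2]]}}

```text
time: 23.65
tool_pos: [0.4477, 0.4105, 0.3322]
orientation: [-1.243, 1.187, 1.244]
contact_force: [0.5, 0.5, 0.0]
width: 0.0512
```

Call:
{"name": "arm_command", "arguments": {"rows": [[0,0,0,0,3,3,-0.2],[0,0,0,0,3,3,-0.2],[0,0,0,0,2,3,-0.2],[0,0,0,0,2,2,-0.2],[0,0,0,0,0,0,-0.2]]}}

```text
time: 24.07
tool_pos: [0.3413, 0.5172, 0.3308]
orientation: [-1.247, 1.186, 1.249]
contact_force: [1.4, -1.0, -0.7]
width: 0.0513
```

```bash
python3 - <<'E'
from h import *
p,d2=imaging.camera('side');cv2.imwrite('pics/s14.png',cv2.resize(p[150:330,180:420],None,fx=3.3,fy=3.3,interpolation=cv2.INTER_CUBIC))
p,d=imaging.camera('top');cv2.imwrite('pics/t14.png',cv2.resize(p[150:330,170:390],None,fx=3.3,fy=3.3,interpolation=cv2.INTER_CUBIC))
go((.4202,.2698,.191))
C=cloud("top",d)
m=(C[...,2]>.215)&(C[...,2]<.245)&(C[...,0]>.58)&(C[...,0]<.65)&(C[...,1]<.33)&(C[...,1]>.05)
P=C[m]
for lo,hi in[(.05,.148),(.148,.236),(.236,.33)]:
    q=P[(P[:,1]>lo)&(P[:,1]<hi)]; print(np.round(q.mean(0),4))
E
```

```text
t 24.17 pos [0.3444 0.5145 0.3317] delta cm [ 14.08  -6.37 -24.81] n 8.0 yaw -177.2 xax [-0.    -0.001 -1.   ] F [ 0.  -0.1  0.1] w 0.0513 q [ 1.23  0.4   0.53 -0.   -1.7  -1.18]
[0.6211 0.1061 0.2307]
[0.6166 0.1938 0.2306]
[0.6116 0.2809 0.2305]
```

View pics/s14.png

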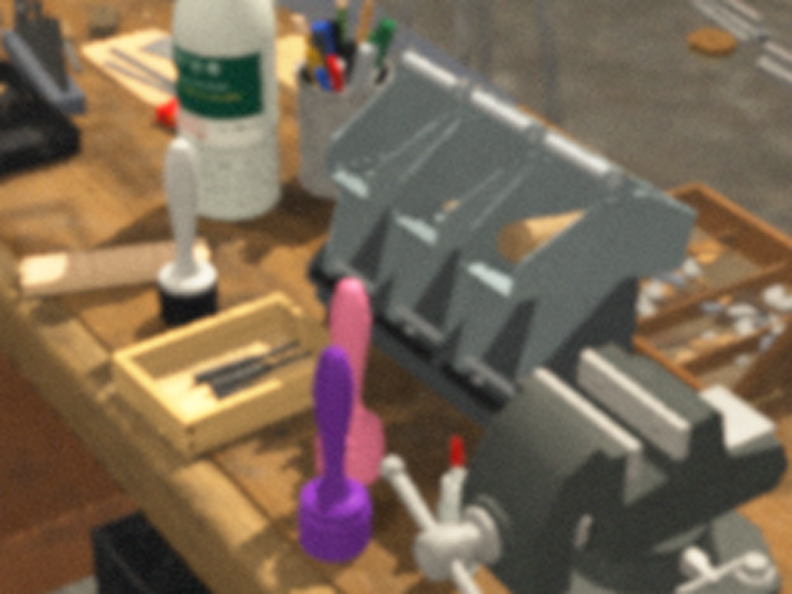

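View pics/t14.png

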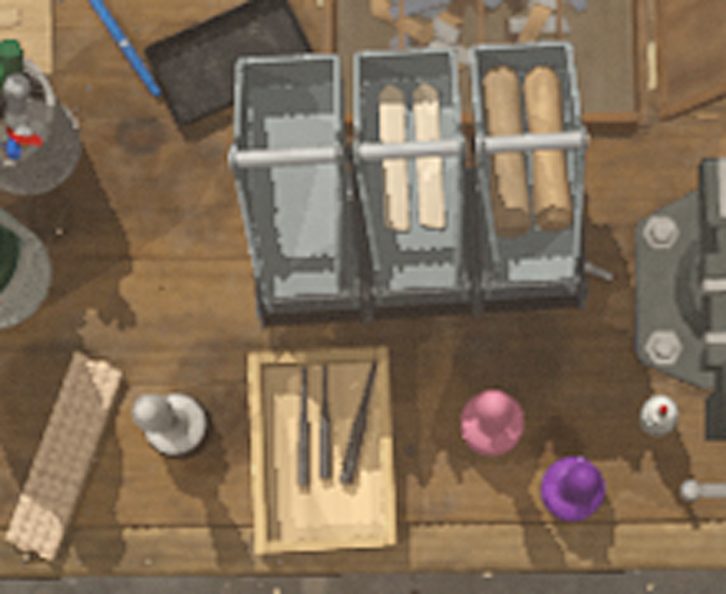

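```bash
python3 -c "
from h import *
print(ctrl.hand_in())"
```

```text
the job is handed in; nothing more can be done
None
```

The job is done and handed in at about 24 s of the 72 s allowed.

- **Tamper:** I moved it about 12 cm to the left, and it stands upright on the bench.
- **Tray:** It lies flat in front of the punch bin (the leftmost one). Its middle is about 120 mm in front of the stand's origin, measured with both cameras.
- **Bin:** I held the pull bar all the way and pulled the bin to its stop, where the bar stopped moving and the force rose to about 16 N. I then swung it home until it met its home stop, at about 12 N.

**Last checks:**
- The final top picture shows the three punches in the tray and the punch bin empty.
- The punch-bin bar measured within 1 mm of where it was at the start, and the other two bars did not shift either.
- The glue bottle and the folding rule look unmoved in the pictures; I did not measure them again.
- The gripper had let go and was well clear.

One check failed: while the bin was at its stop, the trained network found no punches in the side picture. I went by the pictures for them instead.

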